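Draw a plug gauge to its ring mark and hold it

TASK

The inclined setting block has two plug gauges stored in its snug bores. Grip the yellow-handled one and draw it straight out along its bore, without binding and dragging or lifting the block, until the whole green ring shows above the block while all of the red ring is still hidden in the bore, and finish holding it still there in the gripper so that the rings can be read. Never let the red ring come out, and leave the blue-handled gauge fully home and the things around the block alone.

Things in the scene. Friction and masses are not known exactly. Their poses are not given: they have to be found in the camera images.
- plug_yellow: yellow-handled plug gauge, loose in one of the two bores (which one varies), about 0.3 kg, 136 mm long. Origin: centre of its lower (inner) end; z runs up along it. From the lower end: steel cylinder of diameter 24 mm, z = 0 to 76 mm; neck 16 mm, to z = 86; round handle of diameter 22 mm, to z = 136. Red ring z = 16 to 28 mm, green ring z = 44 to 54 mm. If let go it slides down again.
- plug_yellow_green (a point): upper edge of the green ring, on the yellow gauge's axis, 54 mm above its lower end. Fully home, the gauge rests on the bore floor and its z = 76 mm is level with the block's face: the green ring is wholly out after a pull of 32 mm, the red one begins to show at 48 mm.
- plug_blue: plug gauge of the same form, size and rings with a blue handle, in the other bore; stays fully home. Origin and axes as for the yellow one.
- setting_block: grey-painted steel block 75 x 156 x 90 mm with two bores, leaning 0.35 rad (20 degrees) towards its own -x on a dark base plate 135 x 170 x 12 mm; standing loose on the table, 3.5 kg; -x roughly faces the robot. Origin: centre of the base plate's underside, z up, y along the row of bores. Highest edge about 121 mm above the table.
- bore_face (a point): point on the block's inclined upper face, midway between the two bore mouths, about 108 mm above the table. Its z axis points out of the face along the bores (the way to pull), y along the row of bores. The bore mouths are at y = +45 and -45 mm in this frame; bores 25 mm in diameter, 76 mm deep to a solid floor.
- tape_measure: yellow tape measure standing on its base, 38 x 78 x 64 mm, beside the block; origin at the centre of its underside.
- battery_pack: black cordless-tool battery behind the block, 66 x 105 x 65 mm; origin at the centre of its underside.
- marker: grey and red marker pen lying beside the block, 18 x 125 x 16 mm; origin at the centre of its underside.
Things that resemble listed ones, but are neither listed nor needed, are in the scene too. There is more than one size of the setting_block; the job needs the smaller.

How it is judged:
At the end, for the whole second after the job is handed in: The fingers hold the yellow gauge (over 3 N) still (under 15 mm/s), drawn out 32 to 48 mm, its end within 4 mm and 0.08 rad of the bore axis; the blue gauge is home within 5 mm; the block stands flat; block, tape measure, battery and marker are within 15 mm of their starts (z of plug_yellow in the frame of bore_face between -0.044 and -0.028 m and x of plug_yellow in the frame of bore_face between -0.004 and 0.004 m and angle between the z axis of plug_yellow and the z axis of bore_face, either way round below 0.08 rad and contact force between the fingers and plug_yellow above 3 N and linear speed of plug_yellow below 0.015 m/s and z of plug_blue in the frame of bore_face below -0.071 m and angle between setting_block's own z axis and vertical below 0.04 rad and distance of each of setting_block, tape_measure, battery_pack, marker from where it was at the start of the episode below 0.015 m); the arm keeps its last pose, push and grip.
It fails at once if the red ring is drawn out of the bore (a pull of more than 48 mm) (z of plug_yellow in the frame of bore_face above -0.028 m).
It fails at once if the setting block is dragged more than 15 mm or lifted or tipped (distance of setting_block from where it was at the start of the episode above 0.015 m or angle between setting_block's own z axis and vertical above 0.06 rad).
It fails at once if the blue gauge is drawn more than 5 mm (z of plug_blue in the frame of bore_face above -0.071 m).
It fails at once if a bystander is shifted more than 15 mm (distance of any of tape_measure, battery_pack, marker from where it was at the start of the episode above 0.015 m).
It also fails if it takes over 32 s, if anything falls off the work surface, if the arm or the gripper's body presses on something with over 40 N, if the wrist force passes 120 N, or if a joint passes its speed limit or range.

ROBOT

A 6-joint arm with a two-finger parallel gripper is mounted at the origin on a cart in front of the work surface, level with it; the furniture and walls round the work are solid. World frame = base frame: x ahead of the robot, y to its left, z up, the work surface at z = 0. Lengths are in m, angles in rad, forces in N, time in s.
With the tool pointing down it reaches from about 0.35 to 0.725 m from the base axis. Payload 4.3 kg.
Tool frame: the origin (TCP) lies midway between the tips of the shut fingers; the grasp point (between the pads) lies 19 mm behind it (env.grasp_offset is the distance from the TCP to the grasp point, in m); z points along the fingers, y is the line along which they close (so a half turn about z gives the same grasp; the last joint's range is limited). The gripper opens to 85 mm and grips with 20 to 120 N. Pads are 22 mm wide; open, the fingers measure 114 mm over their backs; the gripper's body (76 mm by 85 mm) begins 54 mm behind the grasp point. The pads swing forward as they close: fully open they stand 13 mm farther back than shut.
Start: joints at [1.227, 0.377, 0.081, 1.274, 0, 1.46], TCP at [0.133, 0.559, 0.231] pointing down, gripper open.
Joint ranges: [-2.72, 2.72], [-0.84, 1.66], [-1.02, 1.22], [-1.77, 2.12], [-1.37, 1.28], [-3.14, 3.14]. Speed limits (rad/s): [2.57, 2.57, 3.14, 3.14, 3.14, 3.14].

INTERFACE

Orientations are given as a unit quaternion [w, x, y, z].
In Python, from bench import readout, eyes, sign_off, env gives the robot as it stands.
- The arm moves only by the shell command python3 -m pendant 'ROWS'. ROWS is JSON, a list of rows, each a list of 3 entries, a list of its own where there are three numbers: the turn, a rotation vector about the tool's x, y, z each as a share of 45 degrees, from -1 to 1, then the shift along the tool's x, y, z each as a share of 750 mm, from -1 to 1, then the closure, from -1 (fully open) to 1 (shut). In form: [[[ax, ay, az], [dx, dy, dz], claw], ...]. A call has 1 to 10 rows; each row is the pose to reach, as a shift and turn from the pose commanded when the call began, along the tool's axes at that moment; what a row does not reach only later rows make up. A row lasts 1/10 s, in which the tool goes at most 50 mm and 8.59 degrees, less where a joint would pass 70% of its speed; a pose out of reach is approached as far as the arm can. A call with a number of a shift or a turn outside -1 to 1 is refused whole. A call with a gripper value outside its range is refused whole. The fingers move at their own pace and stop on an object; the grip force is fixed at half the most. Time passes only in rows, so rows that repeat a pose let the fingers close. It gives the time, the measured TCP pose, the force, the opening and the grip force at its end, in the units of the state.
- readout.get_obs(): the state, without advancing time (a new reading comes with each control period).
- eyes.read_camera(name): name is "scene" or "top"; returns the picture (480x640x3 uint8, red, green, blue); there is no depth.
- eyes.camera_model(name): a dict with "camera_matrix" (3x3 intrinsics, pixels), "distortion" ([k1, k2, p1, p2, k3] as OpenCV has them; the pictures are not rectified), "R" (3x3) and "t" (3): a world point X has camera coordinates R X + t. Camera axes: x right, y down, z forward; pixel columns grow to the right and rows downward; lengths in m; the calibration is good to about 2 mm. A picture is of the moment at which its call begins. camera_model takes no time and is no camera call.
- sign_off(): hands the job in; it is judged then, once.
Trained networks look in the newest picture that a camera, given by its name, has taken for a name from the list of things; names that differ only in an ending like _2 or _b are one class to them, and where a whole thing is asked for, a point or a joint stands for the part that bears it (a point fixed in the world has none). Each returns a list of dicts, best first, with "confidence" (0 to 1); they miss things now and then, are a little off and sometimes report something else, mostly with a low value. They report only what shows in the picture. A call takes as long as a camera call. They do not tell look-alikes from the thing itself.
- eyes.boxes_of(label, camera): "bbox" ([left, top, right, bottom] in pixels, round what is visible of it).
The state is a dict: "clock": time; "joint_pos": joint angles; "joint_velocities": joint speeds; "joint_torque": joint torques, N m; "tcp_pos": TCP position; "eef_rot": TCP orientation; "force": force on the tool from outside, world axes, zero at the start; "moment": the same for the moment, N m; "gripper_width": finger opening in m; "grasp_force": force on a finger pad.
Only numpy, scipy, OpenCV 4.12 (cv2) and the standard library are available. Lean on these libraries where they do the work, as an engineer would, in place of code of your own. Each camera call takes 0.05 s, during which the arm holds its last target. There are 200 camera calls.

## Working session

There is one attempt and no reset: what is moved stays moved. The work goes in short steps, Python scripts to look and compute and a shell command to move; the robot and the scene stay as the last step left them, time stands still between calls to the robot, and variables do not carry over. Pictures are saved under pics/ and viewed, at most 10 in all, crops included, and the job is handed in when it is done.

```bash
mkdir -p pics; ls; python3 - <<'E'
from bench import readout, eyes, env
import cv2
for c in ("scene","top"):
    im=eyes.read_camera(c); cv2.imwrite(f"pics/{c}0.png",im[:,:,::-1])
    for l in ("plug_yellow","plug_blue","setting_block","tape_measure","battery_pack","marker"):
        print(c,l,[( [round(float(v)) for v in d["bbox"]],round(d["confidence"],2)) for d in eyes.boxes_of(l,c)])
    m=eyes.camera_model(c); print(m)
print(readout.get_obs(), env.grasp_offset)
E
```

```text
pics
scene plug_yellow [([342, 195, 362, 232], 0.7)]
scene plug_blue [([316, 214, 340, 251], 0.68)]
scene setting_block [([275, 219, 374, 319], 0.66), ([362, 151, 489, 258], 0.61)]
scene tape_measure [([263, 304, 310, 357], 0.95)]
scene battery_pack []
scene marker [([357, 248, 383, 258], 0.56)]
{'camera_matrix': array([[448.49291227,   0.        , 320.99979639],
       [  0.        , 448.49291227, 233.97882424],
       [  0.        ,   0.        ,   1.        ]]), 'distortion': array([-0.00789781,  0.        ,  0.        ,  0.        ,  0.        ]), 'R': array([[-0.80801868, -0.58915364,  0.00194881],
       [-0.25831262,  0.35129654, -0.89992518],
       [ 0.52950959, -0.72765976, -0.43603999]]), 't': array([0.52634228, 0.22186388, 0.57917046])}
top plug_yellow [([307, 247, 322, 265], 0.51)]
top plug_blue [([269, 256, 276, 274], 0.63)]
top setting_block [([396, 214, 495, 327], 0.94), ([257, 217, 338, 291], 0.64)]
top tape_measure [([202, 264, 240, 283], 0.74)]
top battery_pack [([245, 176, 291, 206], 0.72)]
top marker [([353, 208, 364, 265], 0.64)]
{'camera_matrix': array([[604.14
[... 434 characters left out ...]
ock': 0.7, 'joint_pos': array([1.22673325e+00, 3.77248565e-01, 8.10200236e-02, 1.27437400e+00,
       1.46895902e-06, 1.46049613e+00]), 'joint_velocities': array([ 0.00081844,  0.00100698,  0.00028907, -0.00139873,  0.00049676,
        0.00027575]), 'joint_torque': array([-4.73758598e-05, -4.63373315e+01,  2.70094603e+01,  1.42120504e-05,
       -1.95276816e-04, -8.02274727e-07]), 'tcp_pos': array([0.13320671, 0.55941857, 0.23136654]), 'eef_rot': array([2.11079603e-05, 1.16615494e-01, 9.93177133e-01, 9.45692736e-05]), 'force': array([0.3505309 , 0.08964277, 0.35622225]), 'moment': array([-0.04443693, -0.01761813,  0.02440889]), 'grasp_force': 0.0, 'gripper_width': 0.08545181776334922} 0.0187
```

View pics/scene0.png

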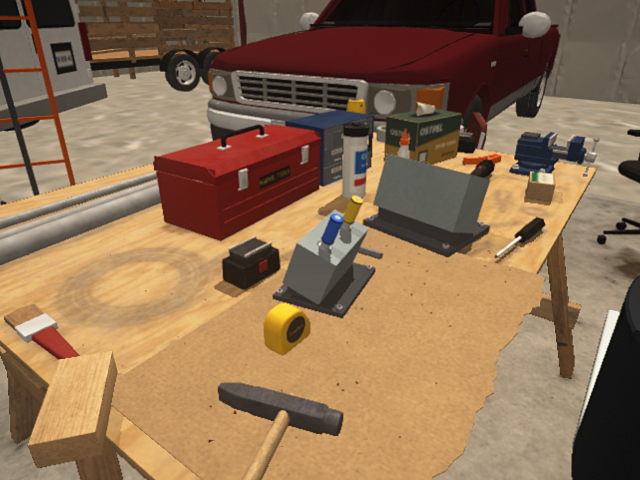

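View pics/top0.png

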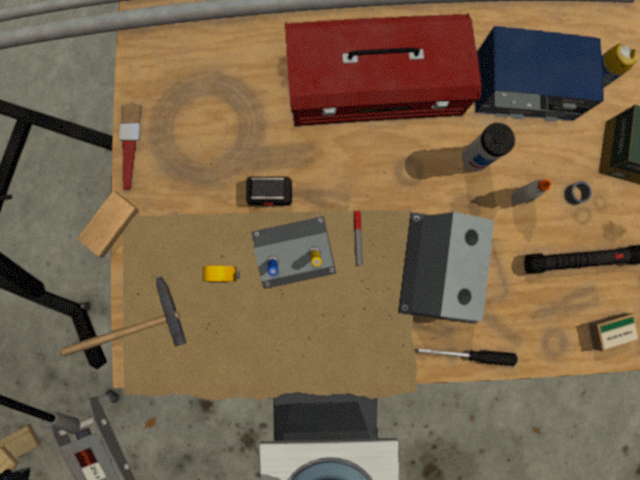

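The small block with the blue and yellow handles sits at about (293,252) in the top view and (325,265) in the scene view. The larger look-alike is to its right. I'll crop both for precise features.

```bash
python3 - <<'E'
import cv2,numpy as np
t=cv2.imread("pics/top0.png")[205:300,240:350]; s=cv2.imread("pics/scene0.png")[185:325,265:390]
t=cv2.resize(t,None,fx=5,fy=5,interpolation=cv2.INTER_CUBIC); s=cv2.resize(s,None,fx=4,fy=4,interpolation=cv2.INTER_CUBIC)
cv2.imwrite("pics/t1.png",t);cv2.imwrite("pics/s1.png",s);print(t.shape,s.shape)
E
```

```text
(475, 550, 3) (560, 500, 3)
```

View pics/t1.png

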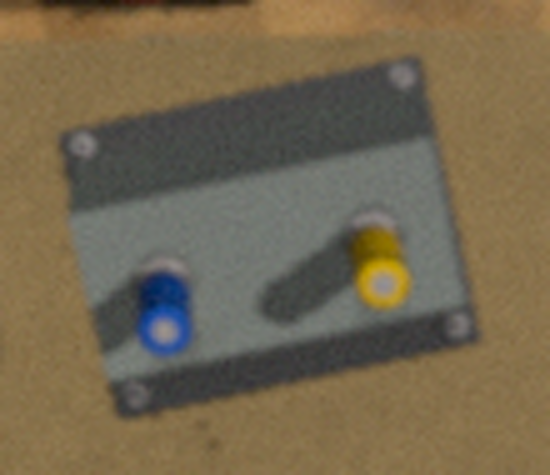

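View pics/s1.png

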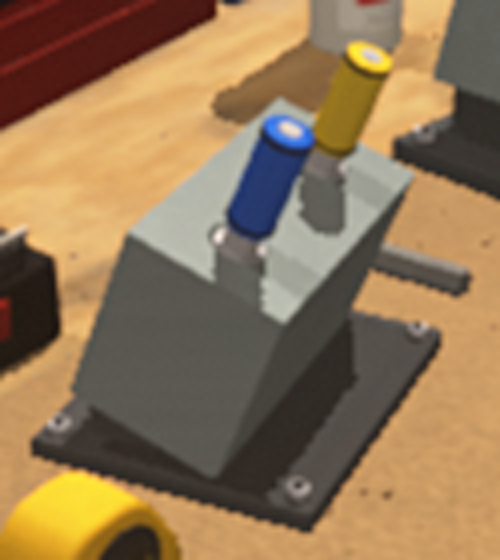

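The crops give the plate corners and handle tops: yellow top at about (317,262) in the top view and (357,199) in the scene view, blue at (273,271) and (337,217). Next I'll fit the block pose to them.

```bash
cat > h.py <<'E'
import numpy as np,cv2
from scipy.optimize import least_squares
from scipy.spatial.transform import Rotation as R
from bench import readout,eyes,env
def proj(c,P):
    m=eyes.camera_model(c)
    return cv2.projectPoints(np.array(P,float).reshape(-1,1,3),cv2.Rodrigues(m["R"])[0],m["t"],m["camera_matrix"],m["distortion"])[0].reshape(-1,2)
a=np.array([-np.sin(.35),0,np.cos(.35)])
def world(p,L):
    return R.from_euler('z',p[2]).apply(L)+[p[0],p[1],0]
def pts(p,pull=0):
    f=np.array([p[3],0,p[4]])
    return world(p,np.array([[.0675,.085,.012],[.0675,-.085,.012],[-.0675,-.085,.012],[-.0675,.085,.012],f+[0,-.045,0]+a*(.06+pull),f+[0,.045,0]+a*.06]))
def tcprot():
    o=readout.get_obs(); q=o["eef_rot"]; return o,R.from_quat([q[1],q[2],q[3],q[0]])
E
python3 - <<'E'
from h import *
g=lambda k,x0,y0,L:[((x+.5)/k-.5+x0,(y+.5)/k-.5+y0) for x,y in L]
T=np.array(g(5,240,205,[(66,132),(418,60),(477,340),(122,415),(385,285),(165,330)]))
S=np.array(g(4,265,185,[(35,440),(438,338),(308,516),(370,56),(288,129)]))
def res(p):
    q=pts(p)
    return np.r_[(proj("top",q)-T).ravel(),(proj("scene",q[[0,2,3,4,5]])-S).ravel(),(p[4]-.108)*1000/3]
s=least_squares(res,[.55,.05,0,-.01,.108],loss="soft_l1")
p=s.x;print(p.round(4));print(res(p).round(1))
np.save("p.npy",p)
ax=R.from_euler('z',p[2]).apply(a)
G=world(p,np.array([p[3],-.045,p[4]]))+ax*.037
print("axis",ax,"grasp",G)
o,r=tcprot();print(r.as_matrix().round(3))
E
```

```text
[ 0.587   0.0709  0.189  -0.0171  0.1071]
[-2.4 -0.5  0.4 -1.6  1.1  0.5 -1.5  1.2 -0.6 -0.4 -0.4 -0.  -1.8 -1.
  1.9 -2.6  0.7 -0.4  0.2 -0.2  0.3  0.1 -0.3]
axis [-0.33679233 -0.0644192   0.93937271] grasp [0.56616185 0.02106049 0.1418539 ]
[[-0.973  0.232  0.   ]
 [ 0.232  0.973  0.   ]
 [-0.     0.    -1.   ]]
```

```bash
cat >> h.py <<'E'
def goal(h,dx=0,dy=0):
    """TCP height h above the face along the bore of yellow -> prints row for the move"""
    p=np.load("p.npy"); Y=R.from_euler('z',p[2])
    ax=Y.apply(a); y=Y.apply([0,1,0]); z=-ax; x=np.cross(y,z)
    Rt=R.from_matrix(np.c_[x,y,z]); P=world(p,np.array([p[3],-.045,p[4]]))+ax*h+y*dy+x*dx
    o,r=tcprot()
    print("t",o["clock"],"turn",((r.inv()*Rt).as_rotvec()/(np.pi/4)).round(4),"shift",(r.inv().apply(P-o["tcp_pos"])/.75).round(4))
E
python3 -c "
from h import *
goal(.13)"
```

```text
t 0.7 turn [-0.094  -0.4389 -0.5328] shift [-0.6891 -0.582   0.0028]
```

```bash
python3 -m pendant '[[[-0.094,-0.439,-0.533],[-0.689,-0.582,0.003],-1],[[-0.094,-0.439,-0.533],[-0.689,-0.582,0.003],-1],[[-0.094,-0.439,-0.533],[-0.689,-0.582,0.003],-1],[[-0.094,-0.439,-0.533],[-0.689,-0.582,0.003],-1],[[-0.094,-0.439,-0.533],[-0.689,-0.582,0.003],-1],[[-0.094,-0.439,-0.533],[-0.689,-0.582,0.003],-1],[[-0.094,-0.439,-0.533],[-0.689,-0.582,0.003],-1],[[-0.094,-0.439,-0.533],[-0.689,-0.582,0.003],-1],[[-0.094,-0.439,-0.533],[-0.689,-0.582,0.003],-1],[[-0.094,-0.439,-0.533],[-0.689,-0.582,0.003],-1]]'; python3 -c "
from h import *
goal(.13)"
```

```text
clock: 1.7
tcp_pos: [0.4308, 0.1552, 0.2303]
eef_rot: [0.174, -0.093, 0.98, 0.017]
force: [1.3, 1.1, 0.9]
gripper_width: 0.0855
grasp_force: 0.0
t 1.7 turn [0.0003 0.0025 0.0002] shift [-0.0944 -0.2096  0.0362]
```

```bash
python3 -m pendant '[[[0,0.002,0],[-0.094,-0.21,0.036],-1],[[0,0.002,0],[-0.094,-0.21,0.036],-1],[[0,0.002,0],[-0.094,-0.21,0.036],-1],[[0,0.002,0],[-0.094,-0.21,0.036],-1],[[0,0.002,0],[-0.094,-0.21,0.036],-1],[[0,0.002,0],[-0.094,-0.21,0.036],-1],[[0,0.002,0],[-0.094,-0.21,0.036],-1]]'; python3 - <<'E'
from h import *
goal(.13); goal(.018)
s=[]
for c,(x0,y0) in (("top",(255,200)),("scene",(280,140))):
    im=eyes.read_camera(c)[:,:,::-1]; s.append(cv2.resize(im[y0:y0+130,x0:x0+100],None,fx=4,fy=4,interpolation=cv2.INTER_CUBIC))
cv2.imwrite("pics/c2.png",np.hstack(s))
E
```

```text
clock: 2.4
tcp_pos: [0.5329, 0.0175, 0.2282]
eef_rot: [0.172, -0.094, 0.98, 0.017]
force: [-0.5, -0.3, 0.1]
gripper_width: 0.0855
grasp_force: 0.0
t 2.4 turn [ 0.0011 -0.0029  0.0013] shift [-0.0023 -0.0037 -0.0005]
t 2.4 turn [ 0.0011 -0.0029  0.0013] shift [-0.0026 -0.0038  0.1488]
```

View pics/c2.png

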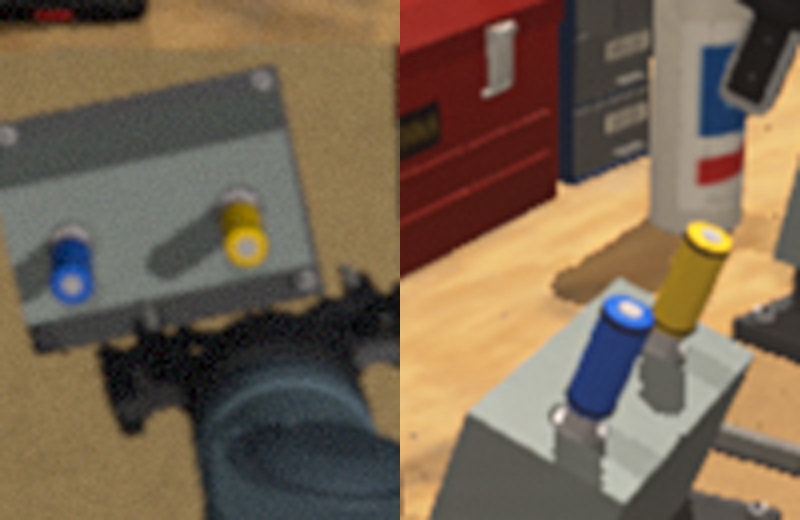

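The open fingers straddle the extended yellow axis: tips at about (148,312) and (350,285) in the crop, midpoint in line with the handle. Next I'll go down along the bore.

```bash
python3 -m pendant '[[[0,-0.002,0],[-0.002,-0.003,0.04],-1],[[0,-0.002,0],[-0.002,-0.003,0.08],-1],[[0,-0.002,0],[-0.002,-0.003,0.11],-1],[[0,-0.002,0],[-0.002,-0.003,0.13],-1],[[0,-0.002,0],[-0.002,-0.003,0.149],-1],[[0,-0.002,0],[-0.002,-0.003,0.149],-1],[[0,-0.002,0],[-0.002,-0.003,0.149],-1]]'; python3 - <<'E'
from h import *
goal(.018)
s=[]
for c,(x0,y0) in (("top",(255,200)),("scene",(280,140))):
    im=eyes.read_camera(c)[:,:,::-1]; s.append(cv2.resize(im[y0:y0+130,x0:x0+100],None,fx=4,fy=4,interpolation=cv2.INTER_CUBIC))
cv2.imwrite("pics/c3.png",np.hstack(s))
E
```

```text
clock: 3.2
tcp_pos: [0.5725, 0.0226, 0.1241]
eef_rot: [0.173, -0.094, 0.98, 0.017]
force: [-0.7, 0.3, -0.2]
gripper_width: 0.0852
grasp_force: 0.0
t 3.2 turn [ 0.0008 -0.0007  0.0017] shift [ 0.     -0.0004  0.0001]
```

View pics/c3.png

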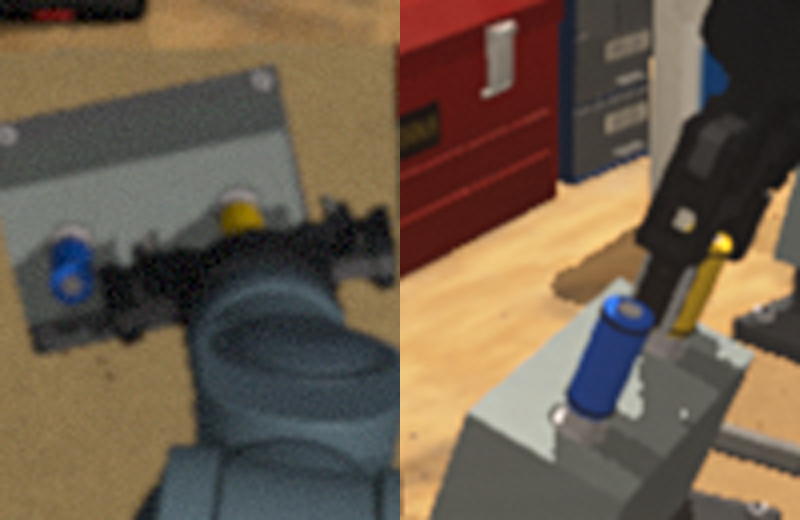

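The handle lies between the fingers, and blue is clear of them. I'll close in stages and watch the force.

```bash
for i in 1; do python3 -m pendant '[[[0,0,0],[0,0,0],0.4],[[0,0,0],[0,0,0],0.5],[[0,0,0],[0,0,0],0.55],[[0,0,0],[0,0,0],0.6]]'; done; python3 -c "
from h import *
goal(.018); o,r=tcprot(); print('tool force',r.inv().apply(o['force']).round(1),o['moment'].round(2))"
```

```text
clock: 3.7
tcp_pos: [0.5732, 0.0217, 0.1242]
eef_rot: [0.174, -0.093, 0.98, 0.016]
force: [-0.4, -0.1, 0.4]
gripper_width: 0.0283
grasp_force: 0.0
t 3.7 turn [-0.0002  0.0005  0.0002] shift [0.0007 0.0009 0.    ]
tool force [ 0.3 -0.  -0.5] [-0.05  0.29 -0.02]
```

```bash
python3 -m pendant '[[[0,0,0],[0,0,0],0.7],[[0,0,0],[0,0,0],0.8],[[0,0,0],[0,0,0],1],[[0,0,0],[0,0,0],1],[[0,0,0],[0,0,0],1],[[0,0,0],[0,0,0],1]]'; python3 -c "
from h import *
goal(.018); o,r=tcprot(); print('tool force',r.inv().apply(o['force']).round(1),r.inv().apply(o['moment']).round(2))"
```

```text
clock: 4.3
tcp_pos: [0.5732, 0.0217, 0.1242]
eef_rot: [0.174, -0.093, 0.98, 0.016]
force: [-2.3, -0.2, 4.7]
gripper_width: 0.0207
grasp_force: 58.4
t 4.3 turn [-0.0004  0.0005  0.0002] shift [ 0.0007  0.001  -0.    ]
tool force [ 0.6  0.2 -5.2] [0.07 0.5  0.  ]
```

```bash
python3 -m pendant '[[[0,0,0],[0,0,-0.004],1],[[0,0,0],[0,0,-0.008],1],[[0,0,0],[0,0,-0.013],1],[[0,0,0],[0,0,-0.013],1],[[0,0,0],[0,0,-0.013],1]]'; python3 -c "
from h import *
goal(.018); o,r=tcprot(); print('tool force',r.inv().apply(o['force']).round(1),r.inv().apply(o['moment']).round(2))"
```

```text
clock: 4.8
tcp_pos: [0.5698, 0.0211, 0.1333]
eef_rot: [0.173, -0.093, 0.98, 0.016]
force: [2.3, -0.6, -2.2]
gripper_width: 0.0206
grasp_force: 58.8
t 4.8 turn [-0.0002  0.0003  0.0002] shift [0.0006 0.0009 0.013 ]
tool force [-1.2 -1.1  2.8] [ 0.25  0.13 -0.01]
```

The gauge slides freely, with about 3 N axial and 1 N lateral force. I'll go on to a 40 mm pull.

```bash
python3 -m pendant '[[[0,0,0],[0,0,-0.006],1],[[0,0,0],[0,0,-0.012],1],[[0,0,0],[0,0,-0.018],1],[[0,0,0],[0,0,-0.024],1],[[0,0,0],[0,0,-0.03],1],[[0,0,0],[0,0,-0.036],1],[[0,0,0],[0,0,-0.04],1],[[0,0,0],[0,0,-0.04],1],[[0,0,0],[0,0,-0.04],1]]'; python3 - <<'E'
from h import *
goal(.018); o,r=tcprot(); print('tool force',r.inv().apply(o['force']).round(1),r.inv().apply(o['moment']).round(2))
s=[]
for c,(x0,y0) in (("top",(255,200)),("scene",(280,140))):
    im=eyes.read_camera(c)[:,:,::-1]; s.append(cv2.resize(im[y0:y0+130,x0:x0+100],None,fx=4,fy=4,interpolation=cv2.INTER_CUBIC))
cv2.imwrite("pics/c4.png",np.hstack(s))
E
```

```text
clock: 5.7
tcp_pos: [0.5594, 0.0192, 0.1612]
eef_rot: [0.173, -0.093, 0.98, 0.016]
force: [1.6, -0.5, -2.6]
gripper_width: 0.0209
grasp_force: 58.8
t 5.7 turn [ 0.0001 -0.0004  0.0002] shift [0.0001 0.0007 0.0528]
tool force [-0.5 -0.7  2.9] [ 0.24  0.36 -0.  ]
```

View pics/c4.png

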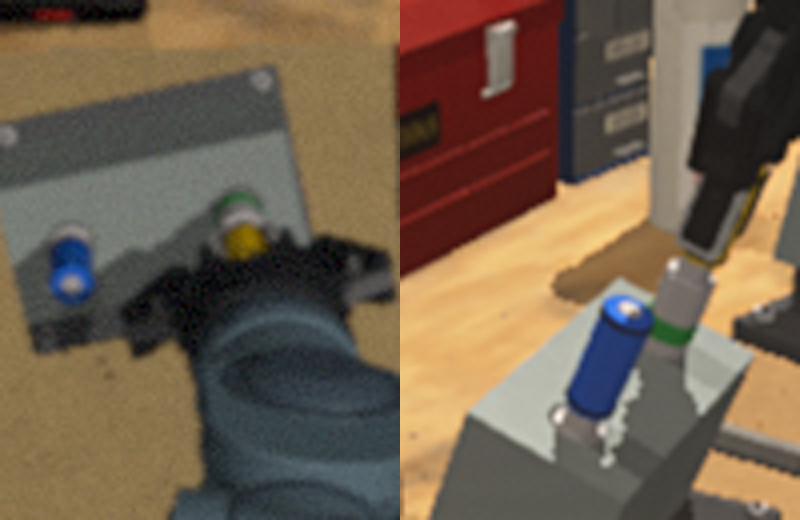

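The green ring is fully clear, at about (670,330) in the crop, with bare steel below it and no red showing. The block and the blue gauge have not moved, and the pull is about 39.6 mm.

```bash
python3 -c "
from bench import sign_off
print(sign_off())"
```

```text
the job is handed in; nothing more can be done
None
```

I drew the yellow gauge out about 40 mm and handed the job in with it held still in the gripper: the green ring is fully visible, the red ring is still hidden, and the block and blue gauge showed no movement in the last picture; no verdict came back.

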